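# Clear the pipe saddle off the fittings bin and hold its sprung hatch just below balance

## Robot

A 7-joint arm with a two-finger parallel gripper is mounted at the origin on the work surface. World frame = base frame: x ahead of the robot, y to its left, z up, the work surface at z = 0. Lengths are in mm, angles in rad, forces in N, time in s.
With the tool pointing down it reaches from about 425 to 975 mm from the base axis. Payload 16.7 kg.
Tool frame: the origin (TCP) lies at the very end of the fingers, on their centre line; the grasp point (between the pads) lies 19 mm behind it; z points along the fingers, y is the direction in which the jaws open and shut (so a half turn about z gives the same grasp; the last joint's range is limited). The gripper opens to 85 mm and grips with 20 to 120 N. Pads are 22 mm wide; open, the fingers measure 114 mm over their backs; the gripper's body (76 mm by 85 mm) begins 54 mm behind the grasp point. The pads swing forward as they close: fully open they stand 13 mm farther back than shut.
Start: joints at [-0.149, 0.426, 0.074, 1.606, -0.034, 1.111, -0.067], TCP at [674.964, -0.019, 231.302] pointing down, gripper open.
Joint ranges: [-2.85, 2.85], [-0.5, 2.14], [-1.23, 1.37], [0.21, 2.46], [-1.02, 4.16], [0.16, 2.05], [-2.73, 2.73]. Speed limits (rad/s): [1.89, 1.89, 2.39, 2.39, 3.01, 3.01, 3.01].

## Interface

Orientations are given as a unit quaternion [w, x, y, z].
In Python, from bench import get_state, capture, camera_info, close_job gives the robot as it stands.
- The arm moves only by the shell command python3 -m inch 'ROWS' [FORCE]. ROWS is text: rows parted by semicolons, each of 5 numbers parted by spaces: the opening in per cent of the stroke, from 0 (shut) to 100 (fully open), then the shift along the tool's x, y, z in m, then the turn about the tool's z in degrees. A call has exactly 8 rows; each row shifts and turns the commanded pose from where the row before left it, along the tool's axes as they then stand; what a row does not reach is not made up. A row lasts 1/10 s, in which the tool goes at most 50 mm and 8.59 degrees, less where a joint would pass 70% of its speed; a pose out of reach is approached as far as the arm can. A call with a gripper value outside its range is refused whole. The fingers move at their own pace and stop on an object; FORCE is the grip in N (left out, the last holds). Time passes only in rows, so rows that do not move let the fingers close, or fill a call up. It gives the time, the measured TCP pose, the force and the opening at its end, in the units of the state.
- get_state(): the state, without advancing time (a new reading comes with each control period).
- capture(name): name is "scene" or "side" or "wrist"; returns the picture (384x512x3 uint8, red, green, blue); there is no depth.
- camera_info(name): a dict with "camera_matrix" (3x3 intrinsics, pixels), "rvec" (rotation vector, rad) and "tvec" (3), from world to camera coordinates, as OpenCV has them. Camera axes: x right, y down, z forward; pixel columns grow to the right and rows downward; lengths in mm; the calibration is good to about 2 mm. A picture is of the moment at which its call begins: read the wrist's pose just before it. camera_info takes no time and is no camera call; for the wrist camera it gives the pose at the moment of the call.
- close_job(): hands the job in, once; it reports no verdict.
The state is a dict: "t": time; "qpos": joint angles; "qd": joint speeds; "effort": joint torques, N m; "ee_pos": TCP position; "eef_rot": TCP orientation; "contact_force": force on the tool from outside, world axes, zero at the start; "ft_torque": the same for the moment, N m; "finger_gap": opening from 0.0 (shut) to 1.0 (fully open).
Only numpy, scipy, OpenCV 4.12 (cv2) and the standard library are available. Lean on these libraries where they do the work, as an engineer would, in place of code of your own. Each camera call takes 0.05 s, during which the arm holds its last target.

## Task

Someone left a large pipe saddle standing on the sprung hatch of the fittings bin: pick it off, hang it astride the bar of the low stock rail and let go of it. Then raise the hatch by its loop handle to a few degrees past its balance point (which is about 55 degrees up) without letting it fly fully open, ease it back, and finish still holding it with the fingers at rest about 7 degrees below the balance point, so that I can fit the stay. Leave the small saddle, the pipe coupling and the stack of gaskets where they are.

Things in the scene. Friction and masses are not known exactly. Their poses are not given: they have to be found in the camera images.
- saddle_mid (a point): Centre, half-way up, of the large loose pipe saddle (0.2 to 0.4 kg) standing on the shut hatch: a steel strap bent to an arch, 125 mm high with its stud, feet 62.5 mm below this point. Strap 30 mm wide (own y), 4 thick; arch spans own x: 64 mm outside, 56 clear inside, feet out to 112, open below. Crown underside 76, top 80 mm above the feet. Own z up; symmetric.
- saddle_stud (a point): Place to grasp the saddle: on its stud, an upright cylinder 18 mm in diameter that rises from the crown's top (80 mm above the feet) to 125 mm above them. This point is on the stud's axis 106 mm above the feet. A washer 27 mm across, 5 mm high, round the stud's foot is for looks only. Axes as the saddle's.
- rail_mid (a point): Middle of the bar of the low stock rail, a fixed stand. Round level bar 16 mm in diameter along own y, axis 170 mm above the bench, 194 mm clear between end posts (181 mm high) on a base plate 80 x 220 x 10 mm. Own z up. When the saddle hangs upright astride the bar (saddle's y along it), its centre is about 5 mm below the bar's axis.
- bin_hinge (a point): Middle of the hatch's hinge line (along own y; own z up), on the far upper edge of the fittings bin, 100 mm above the bench. The bin is a fixed grey sheet-metal box 170 (x) x 200 (y) x 100 mm high, reaching from this point 170 mm along own -x, towards the robot, where the hatch's handle is.
- hatch_bar (a point): Middle of the grip bar of the hatch's loop handle: round bar, 12 mm diameter, 110 mm long, parallel to the hinge, about 60 mm beyond the hatch's free edge; free space in, before and below the loop. In the hatch's frame 235 mm from the hinge along -x and 4 mm above it; so 104 mm above the bench when shut, 295 at balance. Hatch: steel plate 175 x 206 x 8 mm, 0.95 kg.
- hatch (a joint): Hatch angle in rad: 0 shut (level), grows as the handle rises and swings back towards the hinge, stop at 1.5. Sprung: balance point at 0.96 (55 degrees); below it the hatch falls shut, above it the spring throws it open. About 2 N at the bar lifts it from shut. Little friction: it stays nowhere between unless held. The bar can turn in the grasp as the hatch swings.
- small_saddle_mid (a point): Bystander: middle of a small stud-less pipe saddle (steel strap, 70 x 22 mm, 39 mm high) standing on the bench.
- coupling_mid (a point): Bystander: middle of an upright steel pipe coupling, 60 mm outside diameter, 45 mm high, on the bench.
- gaskets_mid (a point): Bystander: middle of a stack of flat green gaskets, 90 mm outside diameter, 16 mm high, on the bench.
Things that resemble listed ones, but are neither listed nor needed, are in the scene too. Leave any purple look-alike of the part that bears rail_mid alone. What is shaped like the part that bears saddle_mid but pink or red is not meant.

How it is judged:
By the outcome, as a careful person would: the job done as asked, in the order asked, and still so for the second after the job is handed in, while the arm keeps its last pose, push and grip.
It also fails if it takes over 61 s, if anything falls off the work surface, if the arm or the gripper's body presses on something with over 40 N, if the wrist force passes 120 N, or if a joint passes its speed limit or range.

## Working session

There is one attempt and no reset: what is moved stays moved. The work goes in short steps, Python scripts to look and compute and a shell command to move; the robot and the scene stay as the last step left them, time stands still between calls to the robot, and variables do not carry over. Pictures are saved under pics/ and viewed, and the job is handed in when it is done.

```bash
ls; mkdir -p pics
python3 - <<'E'
from bench import *
import cv2
s=get_state();print({k:(v if not hasattr(v,'round') else v) for k,v in s.items()})
for n in("scene","side","wrist"):
    i=camera_info(n);print(n,i)
    im=capture(n);cv2.imwrite(f"pics/{n}0.png",im[:,:,::-1])
E
```

```text
pics
{'t': 0.0, 'qpos': array([-0.14950466,  0.42675139,  0.07387295,  1.60663218, -0.03413625,
        1.11080008, -0.06711435]), 'qd': array([-0.00010327, -0.00073691,  0.00088554, -0.00119774, -0.00077053,
       -0.00033461, -0.00157231]), 'effort': array([ 7.16691302e-04, -9.49842310e+01,  3.76242042e+00, -4.63523841e+01,
        1.94300286e-02,  1.01335210e-02,  2.85131875e-06]), 'ee_pos': array([ 6.74576946e+02, -3.05328275e-02,  2.30587208e+02]), 'eef_rot': array([-4.42573150e-04,  7.07134317e-01,  7.07078932e-01, -4.96867867e-04]), 'contact_force': array([0.20455187, 0.5198499 , 0.10729921]), 'ft_torque': array([-0.01516325, -0.05367686, -0.02590939]), 'finger_gap': 1.0013665362336615}
scene {'camera_matrix': array([[365.54690478,   0.        , 259.64604984],
       [  0.        , 365.54690478, 193.90010384],
       [  0.        ,   0.        ,   1.        ]]), 'rvec': array([ 1.33054572,  2.06538227, -1.02480963]), 'tvec': array([ 407.15363629, -152.04841079, 1651.50684636])}
side {'camera_matrix': array([[463.0081233 ,   0.        , 249.99609423],
       [  0.        , 463.0081233 , 192.50662128],
       [  0.        ,   0.        ,   1.        ]]), 'rvec': array([ 2.41754354, -0.25367617,  0.08874058]), 'tvec': array([-579.70520105,   50.31143685, 1858.19928959])}
wrist {'camera_matrix': array([[278.1521883 ,   0.        , 252.13906969],
       [  0.        , 278.1521883 , 187.49202786],
       [  0.        ,   0.        ,   1.        ]]), 'rvec': array([-2.81524516e+00, -4.51298520e-04,  1.07513792e-03]), 'tvec': array([-674.42508334,  -40.99318595,  380.83075783])}
```

View pics/scene0.png

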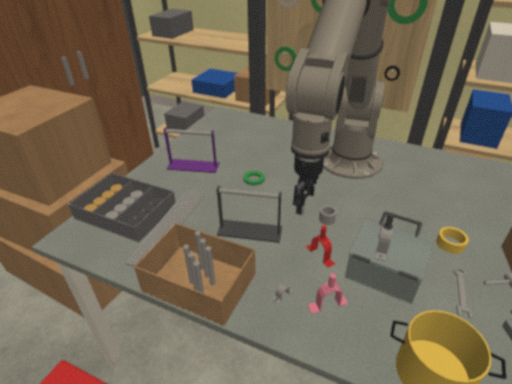

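View pics/side0.png

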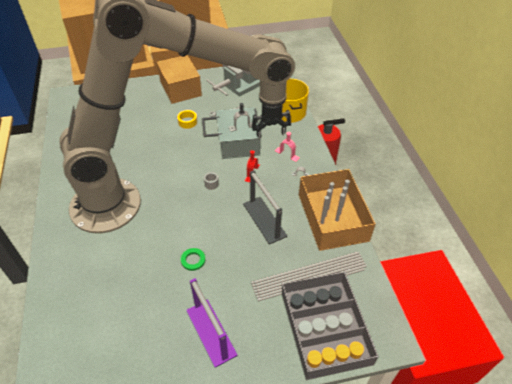

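View pics/wrist0.png

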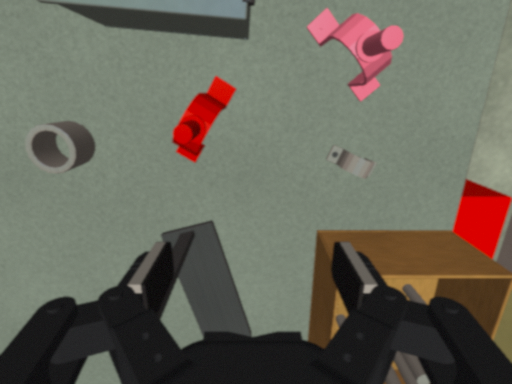

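The candidates are:
- **Rails:** the grey one at scene (250,215) and the purple one at (192,152). The grey one is meant, since purple is the look-alike.
- **Saddles:** the grey one on the hatch at scene (385,240), the red one at (321,245) and the pink one at (328,293). The grey one on the hatch is meant.

I'll enlarge these to confirm.

Run:
```python
import cv2,numpy as np
a=cv2.imread("pics/scene0.png");b=cv2.imread("pics/side0.png")
c=cv2.resize(a[205:305,335:445],None,fx=5,fy=5,interpolation=cv2.INTER_CUBIC)
cv2.imwrite("pics/c1.png",c)
cv2.imwrite("pics/c2.png",cv2.resize(b[85:170,190:300],None,fx=6,fy=6,interpolation=cv2.INTER_CUBIC))
cv2.imwrite("pics/c3.png",cv2.resize(a[180:250,205:295],None,fx=6,fy=6,interpolation=cv2.INTER_CUBIC))
cv2.imwrite("pics/c4.png",cv2.resize(b[160:250,235:295],None,fx=6,fy=6,interpolation=cv2.INTER_CUBIC))
```

```text
(no output)
```

View pics/c1.png

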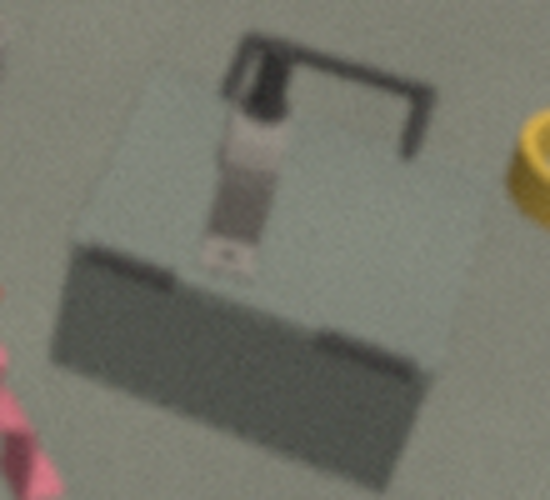

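View pics/c2.png

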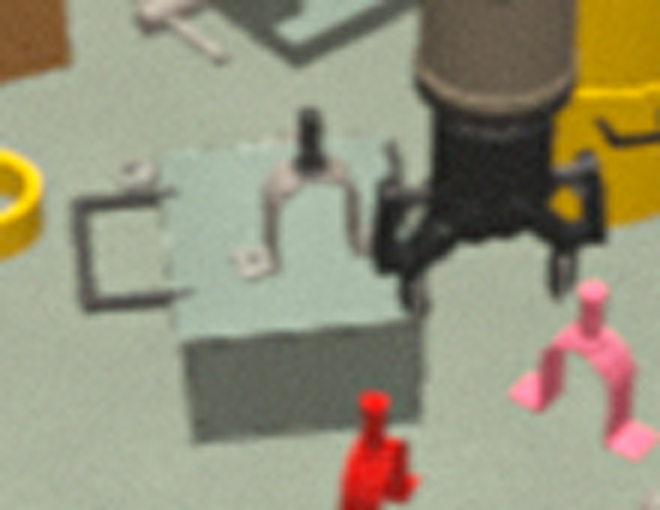

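View pics/c3.png

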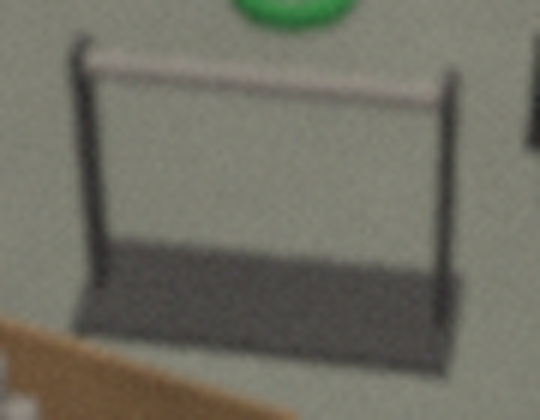

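View pics/c4.png

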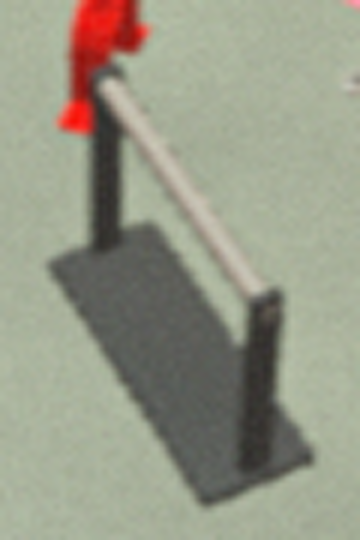

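```bash
cat > h.py <<'E'
import numpy as np,cv2
from bench import *
def P(n,info=None):
    i=info or camera_info(n);R=cv2.Rodrigues(i["rvec"])[0];return i["camera_matrix"],R,i["tvec"].reshape(3,1)
def ray(n,p,info=None):
    K,R,t=P(n,info);d=R.T@np.linalg.inv(K)@np.array([p[0],p[1],1.]);return (-R.T@t).ravel(),d
def onz(n,p,z,info=None):
    c,d=ray(n,p,info);return c+d*(z-c[2])/d[2]
def tri(a,pa,b,pb):
    M=[]
    for n in(a,b):
        K,R,t=P(n);M.append(K@np.hstack([R,t]))
    X=cv2.triangulatePoints(M[0],M[1],np.array(pa,float).reshape(2,1),np.array(pb,float).reshape(2,1));X=X[:3,0]/X[3,0]
    e=[proj(n,X)-np.array(p) for n,p in((a,pa),(b,pb))]
    return X,np.round(np.concatenate(e),1)
def proj(n,X,info=None):
    K,R,t=P(n,info);q=K@(R@np.array(X).reshape(3,1)+t);return (q[:2]/q[2]).ravel()
def uc(c,off,f): return ((c[0]+.5)/f-.5+off[0],(c[1]+.5)/f-.5+off[1])
E
python3 - <<'E'
from h import *
np.set_printoptions(precision=1,suppress=True)
c1=lambda *c:uc(c,(335,205),5);c2=lambda *c:uc(c,(190,85),6);c3=lambda *c:uc(c,(205,180),6);c4=lambda *c:uc(c,(235,160),6)
print("stud top",*tri("scene",c1(272,50),"side",c2(309,112)))
print("stud bot",*tri("scene",c1(265,113),"side",c2(312,168)))
print("bar R",*tri("scene",c1(248,40),"side",c2(92,303)))
print("bar L",*tri("scene",c1(430,92),"side",c2(78,203)))
print("bar z104 scene",onz("scene",c1(248,40),104),onz("scene",c1(430,92),104),"side",onz("side",c2(92,303),104),onz("side",c2(78,203),104))
print("railA",*tri("scene",c3(88,62),"side",c4(260,292)))
print("railB",*tri("scene",c3(440,95),"side",c4(105,82)))
print("hinge corners z108 side",onz("side",c2(418,315),108),onz("side",c2(395,140),108),"near",onz("side",c2(185,340),108),onz("side",c2(160,150),108))
print("scene",onz("scene",c1(75,243),108),onz("scene",c1(430,370),108),onz("scene",c1(490,185),108),onz("scene",c1(150,70),108))
print("foot z108 side",onz("side",c2(252,262),108),"scene foot",onz("scene",c1(228,256),108))
E
```

```text
stud top [605.3 223.5 234.3] [ 1.6 -1.3  0.5  0.7]
stud bot [605.5 226.6 185.5] [ 0.4 -0.3  0.1  0.2]
bar R [441.8 206.7 106.9] [ 0.7 -0.6  0.3  0.4]
bar L [447.  319.4 105.7] [ 0.4 -0.3  0.1  0.2]
bar z104 scene [442.2 205.1 104. ] [446.9 318.7 104. ] side [441.2 212.4 104. ] [446.8 322.7 104. ]
railA [ 632.1 -298.4  174.9] [ 1.1 -0.6  0.6  0.4]
railB [ 579.  -114.3  173.4] [ 1.  -0.7  0.5  0.4]
hinge corners z108 side [663.9 147.1 108. ] [689.4 339.7 108. ] near [499.  156.3 108. ] [515.  365.3 108. ]
scene [672.2 145.1 108. ] [685.5 339.9 108. ] [524.3 358.8 108. ] [503.3 153.  108. ]
foot z108 side [559.6 227.  108. ] scene foot [646.3 227.  108. ]
```

The crops confirm the plain steel saddle on the hatch and the grey rail. The heights agree with the given sizes: stud top 234 (expected 233), bar about 105, rail about 174. I'll move near the saddle and refine with the wrist view.

```bash
python3 -m inch '100 0.016 -0.0085 -0.0125 0;100 0.016 -0.0085 -0.0125 0;100 0.016 -0.0085 -0.0125 0;100 0.016 -0.0085 -0.0125 0;100 0.016 -0.0085 -0.0125 0;100 0.016 -0.0085 -0.0125 0;100 0.016 -0.0085 -0.0125 0;100 0 0 0 0' 40
python3 - <<'E'
from h import *
i=camera_info("wrist");K,R,t=P("wrist",i);print(get_state()["ee_pos"],(-R.T@t).ravel())
im=capture("wrist");cv2.imwrite("pics/w1.png",cv2.resize(im[:,:,::-1],(800,600),interpolation=cv2.INTER_CUBIC))
import pickle;pickle.dump(i,open("w1.pkl","wb"))
E
```

```text
t: 0.95
ee_pos: [614.6, 116.0, 321.7]
eef_rot: [0.0, 0.706, 0.709, 0.002]
contact_force: [1.1, 0.9, 0.1]
finger_gap: 1.0
[614.63850688 115.96970568 321.70347262] [613.78550604 199.058825   464.54667136]
```

View pics/w1.png

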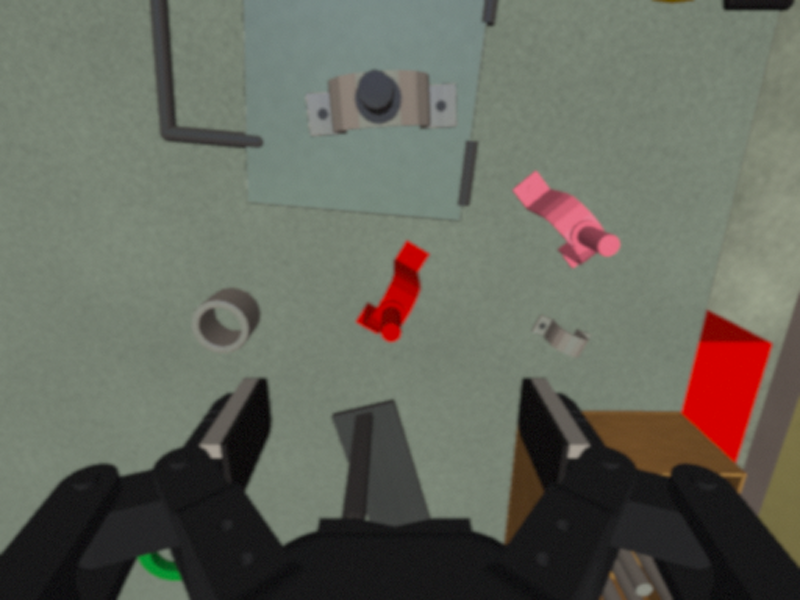

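This wrist view shows the saddle with foot holes at (322,114) and (441,105) and its stud top at (376,88). The hatch's hinge edge runs on the right, from about (487,24) to (461,204).

Run:
```python
from h import *
import pickle
np.set_printoptions(precision=1,suppress=True)
i=pickle.load(open("w1.pkl","rb"))
u=lambda a,b:((a+.5)/1.5625-.5,(b+.5)/1.5625-.5)
w=lambda a,b,z:onz("wrist",u(a,b),z,i)
A,B=w(322,114,112),w(441,105,112);print("holes",A,B,(A+B)/2,np.degrees(np.arctan2(*(B-A)[[1,0]])),np.linalg.norm(B-A))
print("stud",w(376,88,233))
print("plate near right",w(248,203,108),w(461,218,108),"nearedge",w(244,20,108))
print("bar",w(167,133,104),w(158,0,104))
print("hinge knuckle",w(470,142,104),w(461,205,104),w(485,23,104))
print("rail base corner",w(333,415,10),w(394,401,10))
```

```text
holes [560.6 222.5 112. ] [649.8 229.1 112. ] [605.2 225.8 112. ] 4.2584927963537575 89.42897034437694
stud [605.6 226.2 233. ]
plate near right [497.  155.8 108. ] [669.9 144.4 108. ] nearedge [507.4 284.7 108. ]
bar [438.3 208.7 104. ] [446.3 297.7 104. ]
hinge knuckle [674.4 203.2 104. ] [669.9 154.4 104. ] [680.4 284.6 104. ]
rail base corner [ 542.1 -110.3   10. ] [616.3 -90.5  10. ]
```

```bash
python3 -m inch '100 0.018 -0.0015 0.01 0;100 0.018 -0.0015 0.01 0;100 0.018 -0.0015 0.01 0;100 0.018 -0.0015 0.01 0;100 0.018 -0.0015 0.01 0;100 0.018 -0.0015 0.01 0;100 0 0 0 0;100 0 0 0 0'
python3 - <<'E'
from h import *
print(get_state()["ee_pos"],get_state()["eef_rot"])
im=capture("scene");cv2.imwrite("pics/s2.png",cv2.resize(im[170:300,300:470,::-1],None,fx=4,fy=4,interpolation=cv2.INTER_CUBIC))
E
```

```text
t: 1.8
ee_pos: [606.3, 220.6, 258.3]
eef_rot: [-0.0, 0.707, 0.707, -0.0]
contact_force: [-0.3, 0.2, 0.6]
finger_gap: 1.0
[606.33568577 220.56859865 258.27914563] [-5.72310880e-05  7.06814134e-01  7.07399205e-01 -3.75480453e-04]
```

View pics/s2.png

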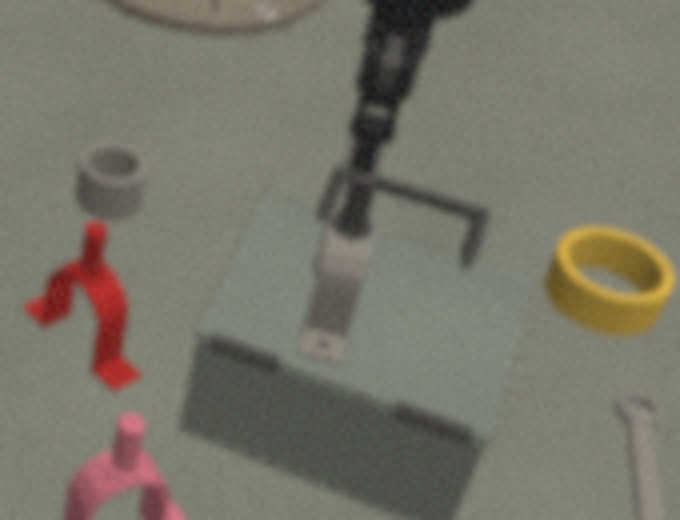

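The open fingers stand above the stud, which sits centrally between them at about (352,220) in the crop. Next I descend and close.

```bash
python3 -m inch '100 0.0055 -0.001 0 0;100 0 0 0.015 0;100 0 0 0.015 0;100 0 0 0.015 0;100 0 0 0.013 0;100 0 0 0.005 0;100 0 0 0 0;10 0 0 0 0' 45; python3 -m inch '8 0 0 0 0;8 0 0 0 0;8 0 0 0 0;8 0 0 0 0;8 0 0 0 0;8 0 0 0 0;8 0 0 0 0;8 0 0 0 0'
```

```text
t: 2.65
ee_pos: [605.7, 225.6, 196.2]
eef_rot: [0.0, 0.707, 0.707, 0.0]
contact_force: [-0.7, 0.4, 0.8]
finger_gap: 0.857
t: 3.45
ee_pos: [605.5, 225.5, 196.1]
eef_rot: [0.0, 0.707, 0.707, 0.0]
contact_force: [-2.6, -0.4, 5.8]
finger_gap: 0.197
```

```bash
python3 -m inch '0 0 0 -0.005 0;0 0 0 -0.015 0;0 0 0 -0.02 0;0 0 0 -0.02 0;0 0 0 -0.02 0;0 0 0 -0.02 0;0 0 0 -0.02 0;0 0 0 0 0' 60
python3 - <<'E'
from h import *
im=capture("side");cv2.imwrite("pics/d3.png",cv2.resize(im[40:190,170:330,::-1],None,fx=4,fy=4,interpolation=cv2.INTER_CUBIC))
E
```

```text
t: 4.25
ee_pos: [606.5, 225.8, 319.6]
eef_rot: [0.001, 0.707, 0.707, 0.002]
contact_force: [0.1, -0.4, -2.1]
finger_gap: 0.195
```

View pics/d3.png

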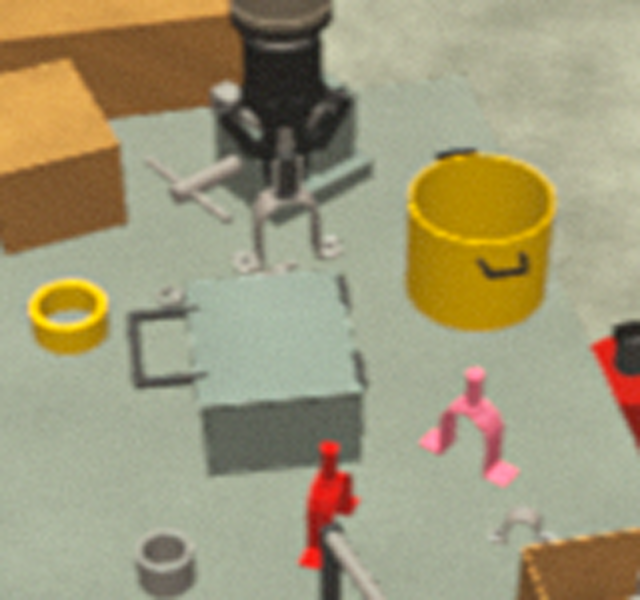

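The saddle hangs upright in the grasp with its feet clear of the hatch. The rail target is about (607,-206) at yaw 15.5°.

```bash
python3 -m inch '0 -0.015 0 0 0;0 -0.03 0 0 0;0 -0.03 0 0 0;0 -0.03 0 0 0;0 -0.03 0 0 0;0 -0.03 0 0 0;0 -0.03 0 0 0;0 -0.03 0 0 0';python3 -m inch '0 -0.03 0 0 0;0 -0.03 0 0 0;0 -0.03 0 0 0;0 -0.03 0 0 0;0 -0.03 0 0 0;0 -0.025 0 0 0;0 -0.015 0 0 0;0 -0.015 0 0 0';python3 -m inch '0 0 0 0 -3;0 0 0 0 -4;0 0 0 0 -4.2;0 0 0 0 0;0 0 0 0 0;0 0 0 0 0;0 0 0 0 0;0 0 0 0 0'
python3 - <<'E'
from h import *
im=capture("side");cv2.imwrite("pics/d4.png",cv2.resize(im[100:260,180:340,::-1],None,fx=3.7,fy=3.7,interpolation=cv2.INTER_CUBIC))
im=capture("scene");cv2.imwrite("pics/s4.png",cv2.resize(im[110:260,180:320,::-1],None,fx=4,fy=4,interpolation=cv2.INTER_CUBIC))
i=camera_info("wrist");im=capture("wrist");cv2.imwrite("pics/w4.png",cv2.resize(im[:,:,::-1],(800,600)))
import pickle;pickle.dump(i,open("w4.pkl","wb"))
E
```

```text
t: 5.1
ee_pos: [604.6, -1.7, 314.8]
eef_rot: [-0.0, 0.707, 0.707, -0.001]
contact_force: [0.6, -0.1, -2.2]
finger_gap: 0.194
t: 5.9
ee_pos: [604.9, -205.4, 315.1]
eef_rot: [-0.001, 0.707, 0.707, -0.0]
contact_force: [1.1, 0.8, -2.2]
finger_gap: 0.195
t: 6.7
ee_pos: [605.5, -204.4, 315.8]
eef_rot: [-0.0, 0.635, 0.773, -0.0]
contact_force: [0.1, 0.1, -2.1]
finger_gap: 0.192
```

View pics/d4.png

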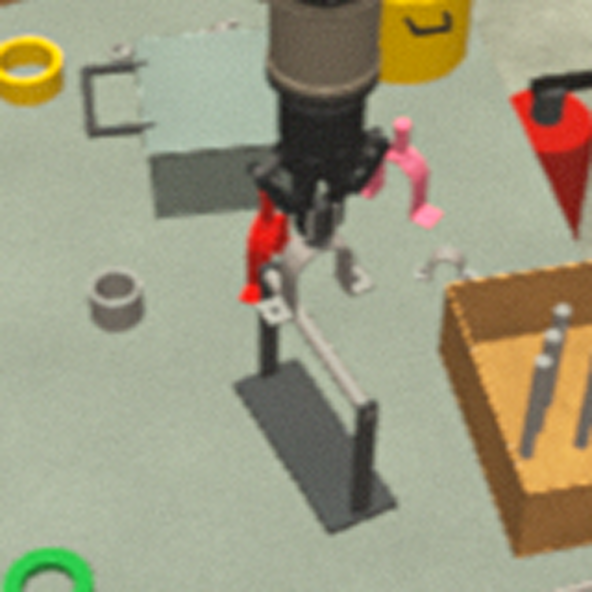

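View pics/s4.png

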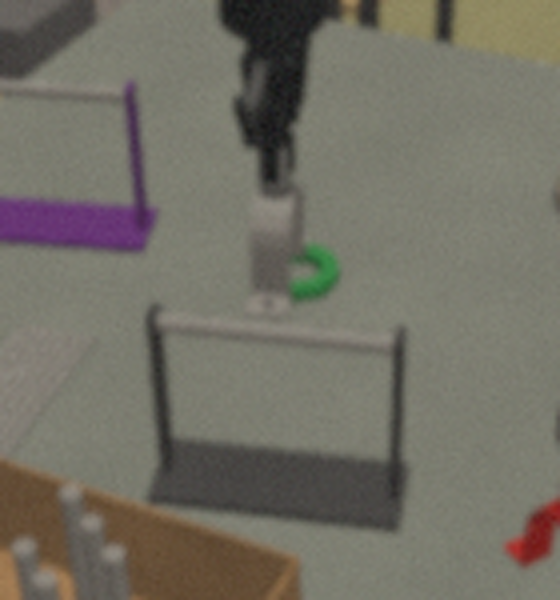

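View pics/w4.png

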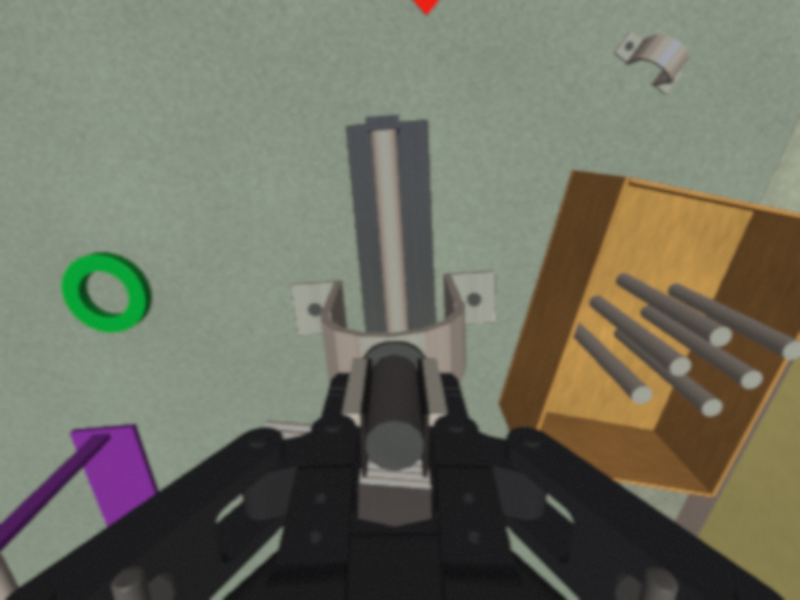

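The wrist view shows the bar running from (383,130) to (397,325), with the saddle's feet straddling it at (315,309) and (474,299). I'll check the offset and yaw.

Run:
```python
from h import *
import pickle
np.set_printoptions(precision=1,suppress=True)
i=pickle.load(open("w4.pkl","rb"))
u=lambda a,b:((a+.5)/1.5625-.5,(b+.5)/1.5625-.5)
w=lambda a,b,z:onz("wrist",u(a,b),z,i)
E=get_state()["ee_pos"]
for z in(170,178): 
  a,b=w(384.5,130,z),w(397,325,z);d=(a-b)/np.linalg.norm(a-b);print(a,b,np.degrees(np.arctan2(-d[0],d[1])))
  n=np.array([d[1],-d[0]]);print("TCP off bar perpendicular",(E[:2]-a[:2])@n, "along from post end",(E-a)@d)
A,B=w(315,309,231),w(474,299,231);d=B-A;print(A,B,(A+B)/2,np.degrees(np.arctan2(d[1],d[0])),np.linalg.norm(d))
print(E)
```

```text
[ 581.7 -114.5  170. ] [ 615.  -241.6  170. ] 14.7001526588355
TCP off bar perpendicular 0.15909480667282846 along from post end -93.10961279175162
[ 581.9 -114.7  178. ] [ 614.3 -238.3  178. ] 14.700152658835496
TCP off bar perpendicular 0.009046219957963009 along from post end -92.83581232552615
[ 562.7 -215.9  231. ] [ 648.5 -192.8  231. ] [ 605.6 -204.4  231. ] 15.021890511545177 88.79206651596938
[ 605.5 -204.5  315.8]
```

Alignment is within 1 mm and 0.5°, so I descend.

```bash
python3 -m inch '0 0 0 0.01 0;0 0 0 0.02 0;0 0 0 0.02 0;0 0 0 0.02 0;0 0 0 0.02 0;0 0 0 0.015 0;0 0 0 0.01 0;0 0 0 0 0';python3 -m inch '0 0 0 0.002 0;0 0 0 0.002 0;0 0 0 0.002 0;0 0 0 0 0;0 0 0 0 0;0 0 0 0 0;0 0 0 0 0;0 0 0 0 0'
```

```text
t: 7.65
ee_pos: [604.8, -204.3, 199.4]
eef_rot: [-0.001, 0.635, 0.773, -0.0]
contact_force: [-0.5, -0.1, -2.5]
finger_gap: 0.195
t: 8.45
ee_pos: [605.5, -204.6, 194.9]
eef_rot: [-0.0, 0.635, 0.773, -0.0]
contact_force: [-0.3, -0.2, -2.3]
finger_gap: 0.197
```

```bash
python3 -m inch '0 0 0 0.002 0;0 0 0 0.001 0;0 0 0 0 0;0 0 0 0 0;0 0 0 0 0;0 0 0 0 0;0 0 0 0 0;0 0 0 0 0';python3 -m inch '0 0 0 0.001 0;0 0 0 0.001 0;0 0 0 0 0;0 0 0 0 0;0 0 0 0 0;0 0 0 0 0;0 0 0 0 0;0 0 0 0 0'
```

```text
t: 9.25
ee_pos: [605.5, -204.6, 191.8]
eef_rot: [-0.0, 0.635, 0.773, -0.0]
contact_force: [0.6, 0.1, -2.4]
finger_gap: 0.196
t: 10.05
ee_pos: [605.5, -204.5, 189.8]
eef_rot: [0.0, 0.635, 0.773, 0.0]
contact_force: [-0.3, -0.3, -0.1]
finger_gap: 0.197
```

The saddle's weight is now on the bar, so I release it.

```bash
python3 -m inch '0 0 0 0.0005 0;24 0 0 0 0;28 0 0 0 0;32 0 0 0 0;40 0 0 0 0;60 0 0 0 0;80 0 0 0 0;80 0 0 0 0';python3 -m inch '80 0 0 -0.003 0;80 0 0 -0.01 0;80 0 0 -0.015 0;80 0 0 -0.02 0;80 0 0 -0.02 0;80 0 0 -0.02 0;80 0 0 -0.02 0;80 0 0 -0.01 0'
python3 - <<'E'
from h import *
im=capture("side");a=cv2.resize(im[130:260,220:310,::-1],None,fx=4,fy=4,interpolation=cv2.INTER_CUBIC)
im=capture("scene");b=cv2.resize(im[130:260,200:300,::-1],None,fx=4,fy=4,interpolation=cv2.INTER_CUBIC)
cv2.imwrite("pics/j5.png",np.hstack([a,b]))
E
```

```text
t: 10.85
ee_pos: [605.5, -204.5, 189.3]
eef_rot: [-0.0, 0.635, 0.773, 0.0]
contact_force: [-0.6, -0.7, 0.4]
finger_gap: 0.801
t: 11.65
ee_pos: [606.0, -204.8, 310.5]
eef_rot: [0.001, 0.635, 0.773, 0.001]
contact_force: [0.0, 0.4, 0.7]
finger_gap: 0.796
```

View pics/j5.png

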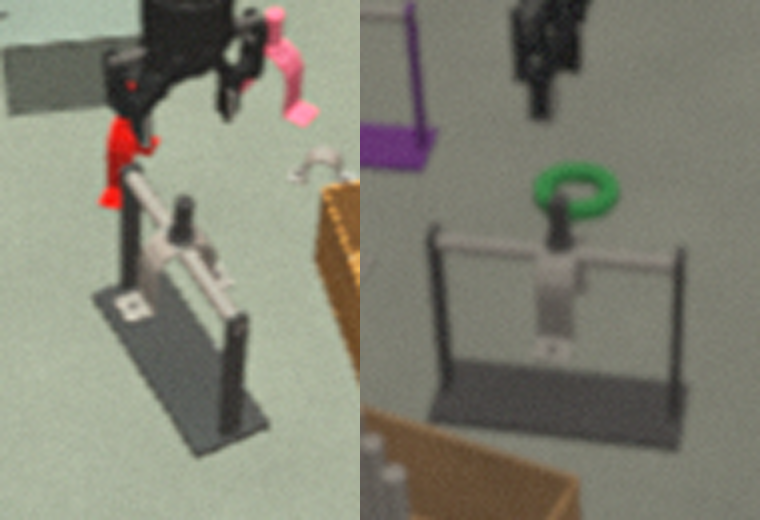

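The saddle hangs upright astride the grey bar, near the middle, and is released. Now to the hatch handle.

```bash
python3 -m inch '80 0 0 -0.01 7.8;80 0 0 0 7.9;80 0.025 -0.013 0.003 0;80 0.025 -0.013 0.003 0;80 0.025 -0.013 0.003 0;80 0.025 -0.013 0.003 0;80 0.025 -0.013 0.003 0;80 0.025 -0.013 0.003 0';python3 -m inch '80 0.025 -0.013 0.006 0;80 0.025 -0.013 0.006 0;80 0.025 -0.013 0.006 0;80 0.025 -0.013 0.006 0;80 0.025 -0.013 0.006 0;80 0.025 -0.013 0.006 0;80 0.025 -0.013 0.006 0;80 0.025 -0.013 0.006 0';python3 -m inch '80 0 0 0 0;80 0 0 0 0;80 0 0 0 0;80 0 0 0 0;80 0 0 0 0;80 0 0 0 0;80 0 0 0 0;80 0 0 0 0'
python3 - <<'E'
from h import *
i=camera_info("wrist");im=capture("wrist");cv2.imwrite("pics/w6.png",cv2.resize(im[:,:,::-1],(800,600)))
import pickle;pickle.dump(i,open("w6.pkl","wb"))
E
```

```text
t: 12.55
ee_pos: [538.5, -47.8, 298.4]
eef_rot: [-0.0, 0.734, 0.679, -0.0]
contact_force: [-0.2, 0.9, -0.2]
finger_gap: 0.8
t: 13.35
ee_pos: [450.5, 159.5, 250.4]
eef_rot: [-0.0, 0.734, 0.679, -0.0]
contact_force: [0.9, -0.7, -0.6]
finger_gap: 0.801
t: 14.15
ee_pos: [451.5, 158.6, 251.3]
eef_rot: [-0.0, 0.734, 0.679, -0.0]
contact_force: [-0.7, 0.6, 0.4]
finger_gap: 0.801
```

View pics/w6.png

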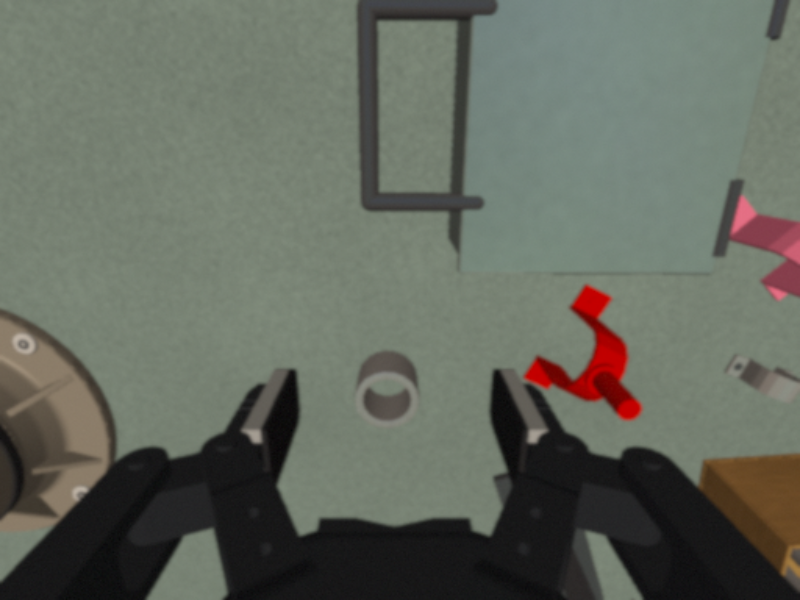

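The handle's grip bar is seen whole, from (370,202) to (368,7). The hatch's side edge lies along row 271, from column 460 to 713.

Run:
```python
from h import *
import pickle
np.set_printoptions(precision=1,suppress=True)
i=pickle.load(open("w6.pkl","rb"))
u=lambda a,b:((a+.5)/1.5625-.5,(b+.5)/1.5625-.5)
w=lambda a,b,z:onz("wrist",u(a,b),z,i)
a,b=w(370.3,202,106),w(368.3,7,106);d=b-a;print(a,b,(a+b)/2,np.degrees(np.arctan2(-d[0],d[1])),np.linalg.norm(d))
p,q=w(460,271,108),w(713,272,108);e=q-p;print(p,q,np.degrees(np.arctan2(e[1],e[0])),np.linalg.norm(e))
E=get_state()["ee_pos"];print(E)
m=(a+b)/2
y=np.radians(-4.5);tx=np.array([-np.sin(y),np.cos(y)]);ty=np.array([np.cos(y),np.sin(y)])
D=m[:2]-E[:2];print("move tool x,y",D@tx,D@ty, "hinge est",m[:2]+235*ty)
```

```text
[439.7 208.6 106. ] [449.2 318.1 106. ] [444.4 263.3 106. ] -4.914933147809325 109.96117311419844
[496.5 157.7 108. ] [668.9 143.4 108. ] -4.740834457929423 172.99955671909927
[451.5 158.7 251.3]
move tool x,y 103.79414905560652 -15.264145931132505 hinge est [678.7 244.9]
```

```bash
python3 -m inch '60 0.013 -0.002 0.01 0;50 0.013 -0.002 0.013 0;45 0.013 -0.002 0.015 0;45 0.013 -0.002 0.015 0;45 0.013 -0.002 0.015 0;45 0.013 -0.002 0.015 0;45 0.013 -0.0015 0.015 0;45 0.013 -0.0015 0.012 0';python3 -m inch '45 0 0 0 0.3;45 0 0 0 0;45 0 0 0 0;45 0 0 0 0;45 0 0 0 0;45 0 0 0 0;45 0 0 0 0;45 0 0 0 0'
python3 - <<'E'
from h import *
i=camera_info("wrist");im=capture("wrist");cv2.imwrite("pics/w7.png",cv2.resize(im[:,:,::-1],(800,600)))
im=capture("side");cv2.imwrite("pics/d7.png",cv2.resize(im[60:180,170:290,::-1],None,fx=4.5,fy=4.5,interpolation=cv2.INTER_CUBIC))
E
```

```text
t: 15.0
ee_pos: [443.9, 264.8, 139.5]
eef_rot: [-0.0, 0.734, 0.679, -0.001]
contact_force: [0.4, 0.4, -0.1]
finger_gap: 0.451
t: 15.8
ee_pos: [444.7, 263.5, 141.4]
eef_rot: [-0.0, 0.736, 0.677, 0.0]
contact_force: [0.6, -0.0, 0.3]
finger_gap: 0.449
```

View pics/w7.png

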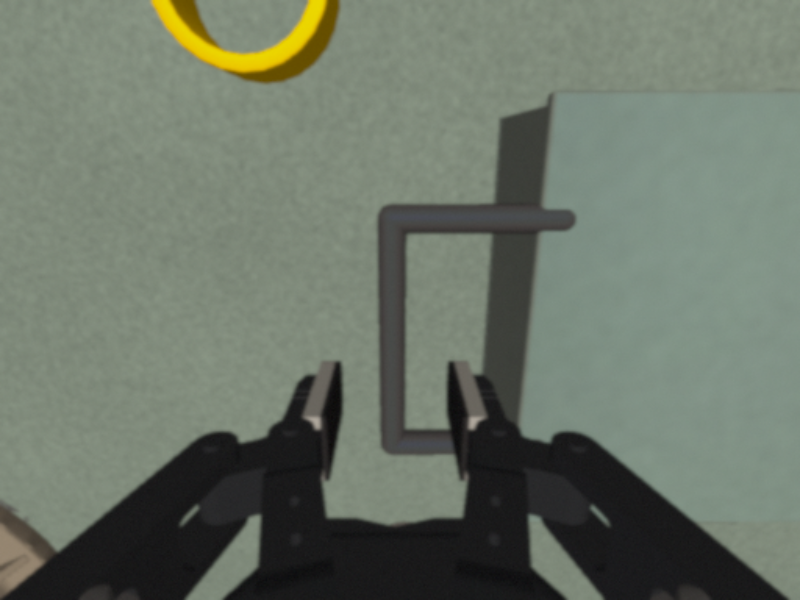

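View pics/d7.png

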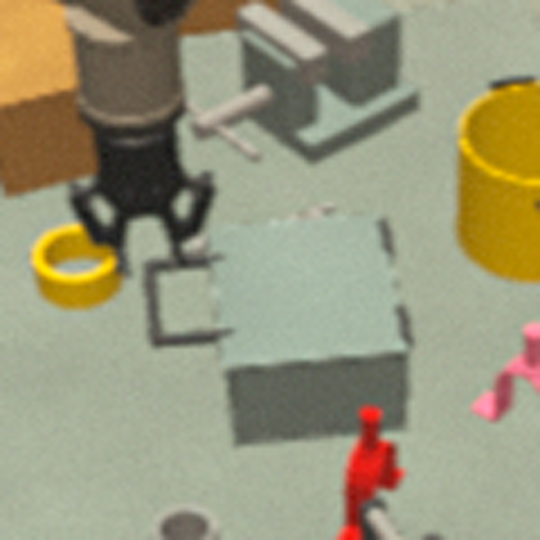

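The bar, at column 392, is centred between the jaws. Descend and grip.

```bash
python3 -m inch '45 0 0 0.012 0;45 0 0 0.012 0;45 0 0 0.012 0;45 0 0 0.012 0;45 0 0 0.007 0;45 0 0 0 0;30 0 0 0 0;0 0 0 0 0' 25;python3 -m inch '0 0 0 0 0;0 0 0 0 0;0 0 0 0 0;0 0 0 0 0;0 0 0 0 0;0 0 0 0 0;0 0 0 0 0;0 0 0 0 0'
```

```text
t: 16.7
ee_pos: [444.7, 263.7, 86.7]
eef_rot: [-0.0, 0.736, 0.677, 0.0]
contact_force: [-30.9, 3.8, 4.8]
finger_gap: 0.147
t: 17.5
ee_pos: [443.8, 263.8, 86.7]
eef_rot: [-0.0, 0.736, 0.677, -0.0]
contact_force: [-7.8, 1.3, 2.8]
finger_gap: 0.13
```

Run:
```python
import numpy as np
r=np.hypot(235,4);a0=np.arctan2(4,235)
th=np.array(list(np.arange(0,50.1,2.5))+[51,52,53,54,55,56,57,58,59])
a=np.radians(th)+a0
Y=r*(np.cos(a0)-np.cos(a));Z=r*(np.sin(a)-np.sin(a0))
for k in range(1,len(th)):print(th[k],"dy %.1f dz %.1f | tot %.1f %.1f"%(Y[k]-Y[k-1],-(Z[k]-Z[k-1]),Y[k],Z[k]))
```

```text
2.5 dy 0.4 dz -10.2 | tot 0.4 10.2
5.0 dy 0.8 dz -10.2 | tot 1.2 20.5
7.5 dy 1.3 dz -10.2 | tot 2.5 30.6
10.0 dy 1.7 dz -10.1 | tot 4.3 40.7
12.5 dy 2.2 dz -10.0 | tot 6.4 50.8
15.0 dy 2.6 dz -9.9 | tot 9.0 60.7
17.5 dy 3.0 dz -9.8 | tot 12.1 70.5
20.0 dy 3.5 dz -9.7 | tot 15.5 80.1
22.5 dy 3.9 dz -9.5 | tot 19.4 89.6
25.0 dy 4.3 dz -9.3 | tot 23.7 98.9
27.5 dy 4.7 dz -9.1 | tot 28.4 108.1
30.0 dy 5.1 dz -8.9 | tot 33.5 117.0
32.5 dy 5.5 dz -8.7 | tot 39.0 125.6
35.0 dy 5.8 dz -8.4 | tot 44.8 134.1
37.5 dy 6.2 dz -8.2 | tot 51.0 142.2
40.0 dy 6.6 dz -7.9 | tot 57.6 150.1
42.5 dy 6.9 dz -7.6 | tot 64.4 157.7
45.0 dy 7.2 dz -7.3 | tot 71.7 165.0
47.5 dy 7.5 dz -7.0 | tot 79.2 172.0
50.0 dy 7.8 dz -6.6 | tot 87.0 178.6
51.0 dy 3.2 dz -2.6 | tot 90.2 181.1
52.0 dy 3.3 dz -2.5 | tot 93.5 183.6
53.0 dy 3.3 dz -2.4 | tot 96.8 186.1
54.0 dy 3.3 dz -2.4 | tot 100.1 188.5
55.0 dy 3.4 dz -2.3 | tot 103.5 190.8
56.0 dy 3.4 dz -2.3 | tot 106.9 193.1
57.0 dy 3.5 dz -2.2 | tot 110.4 195.3
58.0 dy 3.5 dz -2.1 | tot 113.9 197.4
59.0 dy 3.5 dz -2.1 | tot 117.4 199.5
```

```bash
python3 -m inch '0 0 -0.001 -0.003 0;0 0 0.0001 -0.003 0;0 0 0.0002 -0.0042 0;0 0 0.0009 -0.0103 0;0 0 0.0013 -0.0102 0;0 0 0.0018 -0.01 0;0 0 0 0 0;0 0 0 0 0'
```

```text
t: 18.3
ee_pos: [447.9, 263.4, 127.8]
eef_rot: [-0.0, 0.736, 0.677, 0.0]
contact_force: [-3.2, 2.8, -1.6]
finger_gap: 0.128
```

```bash
python3 -m inch '0 0 0.0022 -0.01 0;0 0 0.0026 -0.0099 0;0 0 0.003 -0.0098 0;0 0 0.0035 -0.0097 0;0 0 0.0039 -0.0095 0;0 0 0.0043 -0.0093 0;0 0 0.0047 -0.0091 0;0 0 0.0051 -0.0089 0';python3 -m inch '0 0 0.0055 -0.0087 0;0 0 0.0058 -0.0084 0;0 0 0.0062 -0.0082 0;0 0 0.0066 -0.0079 0;0 0 0 0 0;0 0 0 0 0;0 0 0 0 0;0 0 0 0 0'
python3 - <<'E'
from h import *
im=capture("side");cv2.imwrite("pics/d8.png",cv2.resize(im[50:180,170:300,::-1],None,fx=4.5,fy=4.5,interpolation=cv2.INTER_CUBIC))
E
```

```text
t: 19.1
ee_pos: [475.5, 261.1, 203.7]
eef_rot: [-0.001, 0.736, 0.677, -0.001]
contact_force: [-14.2, 3.0, 5.7]
finger_gap: 0.131
t: 19.9
ee_pos: [498.4, 259.3, 237.3]
eef_rot: [-0.001, 0.736, 0.677, -0.002]
contact_force: [-25.3, -1.5, 19.7]
finger_gap: 0.125
```

View pics/d8.png

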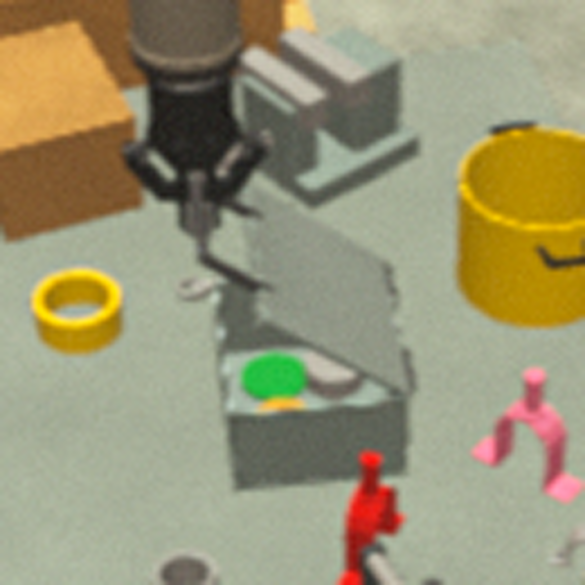

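The hatch is following at about 40°, still gripped, with some inward radial push of about 32 N. I'll ease outward by about 2 mm and go on in smaller steps.

```bash
python3 -m inch '0 0 -0.0016 -0.0014 0;0 0 0 0 0;0 0 0.0034 -0.0038 0;0 0 0.0035 -0.0038 0;0 0 0.0036 -0.0037 0;0 0 0.0036 -0.0036 0;0 0 0 0 0;0 0 0 0 0'
```

```text
t: 20.75
ee_pos: [512.7, 258.1, 253.6]
eef_rot: [-0.001, 0.736, 0.677, -0.001]
contact_force: [-13.4, 0.8, 11.8]
finger_gap: 0.126
```

```bash
python3 -m inch '0 0 0.0025 -0.0046 0;0 0 0.0036 -0.0036 0;0 0 0.0037 -0.0035 0;0 0 0.0038 -0.0034 0;0 0 0 0 0;0 0 0 0 0;0 0 0 0 0;0 0 0 0 0'
python3 - <<'E'
from h import *
np.set_printoptions(precision=2,suppress=True)
s=get_state();print(s["contact_force"],s["ft_torque"])
im=capture("side");a=cv2.resize(im[50:180,180:290,::-1],None,fx=4,fy=4,interpolation=cv2.INTER_CUBIC)
im=capture("scene");b=cv2.resize(im[150:280,340:430,::-1],None,fx=4,fy=4,interpolation=cv2.INTER_CUBIC)
cv2.imwrite("pics/j9.png",np.hstack([a,b]))
E
```

```text
t: 21.55
ee_pos: [527.3, 256.8, 267.8]
eef_rot: [-0.0, 0.736, 0.677, 0.0]
contact_force: [0.9, 5.2, -2.1]
finger_gap: 0.127
[ 0.9   5.19 -2.13] [ 1.17 -0.18 -0.01]
```

View pics/j9.png

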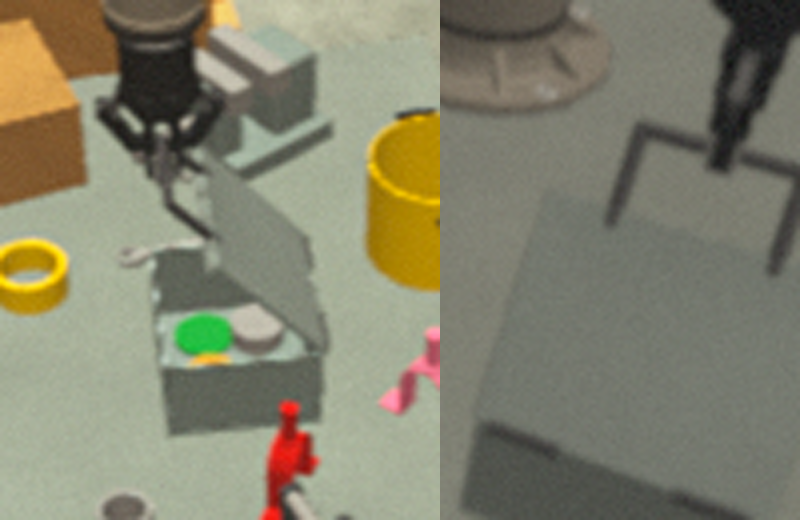

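```bash
cat >> h.py <<'E'
import sys
H=np.array([678.6,244.3,100.]);yw=np.radians(-4.8)
HX=np.array([np.cos(yw),np.sin(yw),0]);HY=np.array([-np.sin(yw),np.cos(yw),0])
def onhy(n,p,oy):
    "ray onto the vertical plane own y = oy of the hatch; gives -x, z rel hinge, radius, angle deg"
    c,d=ray(n,p);X=c+d*((H+HY*oy-c)@HY)/(d@HY);r=X-H;a,z=-r@HX,r[2];return np.round([a,z,np.hypot(a,z),np.degrees(np.arctan2(z,a))],1)
E
python3 - <<'E'
from h import *
im=capture("side");a=cv2.resize(im[80:150,200:270,::-1],None,fx=8,fy=8,interpolation=cv2.INTER_CUBIC)
cv2.imwrite("pics/d10.png",a)
im=capture("scene");b=cv2.resize(im[165:275,340:450,::-1],None,fx=5,fy=5,interpolation=cv2.INTER_CUBIC)
cv2.imwrite("pics/s10.png",b)
E
```

```text
(no output)
```

View pics/d10.png

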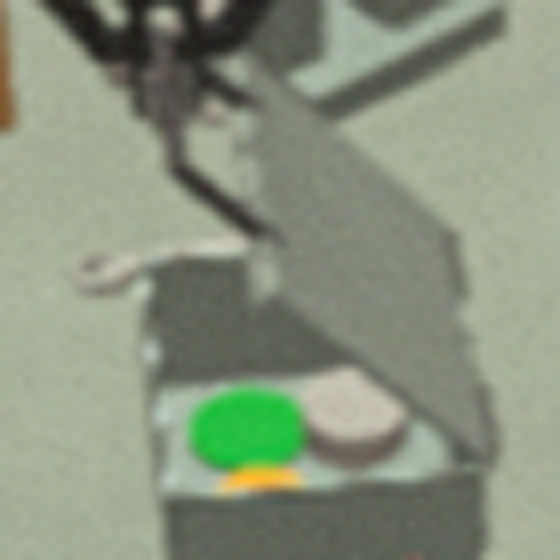

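View pics/s10.png

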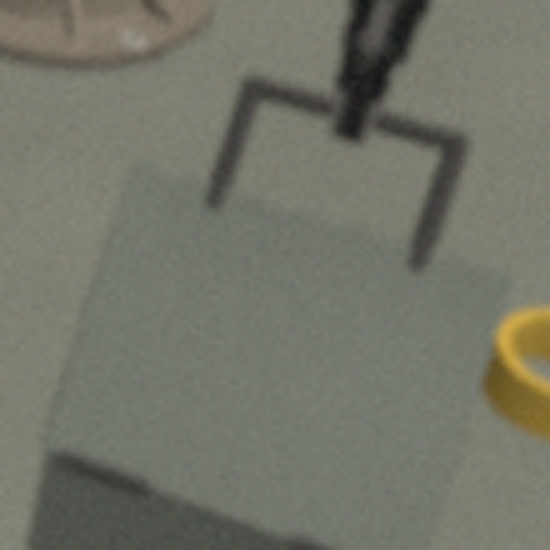

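Run:
```python
from h import *
np.set_printoptions(precision=1,suppress=True)
s=lambda *c:uc(c,(340,165),5);d=lambda *c:uc(c,(200,80),8)
print("bar R scene",onhy("scene",s(252,88),-55),"bar L scene",onhy("scene",s(458,145),55))
print("bar R side",onhy("side",d(175,163),-55))
print("plate top corner R scene",onhy("scene",s(132,165),-103),"L",onhy("scene",s(510,285),103))
print("plate corner side low",onhy("side",d(284,300),-103),onhy("side",d(258,297),-103))
X,e=tri("scene",s(252,88),"side",d(175,163));r=X-H;print(X,e,-r@HX,r@HY,r[2])
print(get_state()["ee_pos"])
```

```text
bar R scene [132.7 190.4 232.1  55.1] bar L scene [211.6 138.5 252.9  33.2]
bar R side [154.3 184.7 240.7  50.1]
plate top corner R scene [ 91.8 145.9 172.3  57.8] L [152.4  97.  180.6  32.5]
plate corner side low [106.3 131.7 169.3  51.1] [119.3 135.1 180.2  48.5]
[521.7 202.5 281.5] [ 1.2 -1.   0.4  0.6] 152.82168928988034 -54.7504857136205 181.53423143745545
[527.3 256.8 267.8]
```

Triangulation puts the bar at 49°. It has crept a few mm toward the fingertips, so the TCP height overstates the angle, while the x-based estimate also gives 49°. I'll raise the grip and go on by x.

```bash
python3 -m inch '0 0 0 0 0;0 0 0.0026 -0.0021 0;0 0 0.0027 -0.0021 0;0 0 0.0027 -0.0021 0;0 0 0.0027 -0.0021 0;0 0 0.0028 -0.002 0;0 0 0.0028 -0.002 0;0 0 0 0 0' 50;python3 - <<'E'
from h import *
def th():
    E=get_state()["ee_pos"];r=E-H;x=-r@HX;a=np.degrees(np.arccos(x/235.03));print(E,"x",x,"theta",a-.975,"bar z off",100+235.03*np.sin(np.radians(a))-E[2])
th()
E
```

```text
t: 22.55
ee_pos: [543.4, 255.5, 280.6]
eef_rot: [-0.0, 0.736, 0.677, 0.0]
contact_force: [-2.7, 4.4, 3.1]
finger_gap: 0.117
[543.4037949  255.52747181 280.63953649] x 135.6615436040097 theta 53.77048941775934 bar z off 11.28504892788635
```

```bash
python3 -m inch '0 0 0.0026 -0.0018 0;0 0 0.0026 -0.0018 0;0 0 0.0026 -0.0017 0;0 0 0.0027 -0.0017 0;0 0 0.0027 -0.0016 0;0 0 0.0027 -0.0016 0;0 0 0.0022 -0.0013 0;0 0 0 0 0';python3 -m inch '0 0 0 0 0;0 0 0 0 0;0 0 0 0 0;0 0 0 0 0;0 0 0 0 0;0 0 0 0 0;0 0 0 0 0;0 0 0 0 0';python3 - <<'E'
from h import *
def th():
    E=get_state()["ee_pos"];r=E-H;x=-r@HX;a=np.degrees(np.arccos(x/235.03));print(E,"x",x,"theta",a-.975,"bar z off",100+235.03*np.sin(np.radians(a))-E[2])
th()
im=capture("side");a=cv2.resize(im[75:145,200:270,::-1],None,fx=8,fy=8,interpolation=cv2.INTER_CUBIC)
cv2.imwrite("pics/d11.png",a)
im=capture("scene");b=cv2.resize(im[165:275,340:450,::-1],None,fx=5,fy=5,interpolation=cv2.INTER_CUBIC)
cv2.imwrite("pics/s11.png",b)
E
```

```text
t: 23.35
ee_pos: [561.6, 254.0, 292.2]
eef_rot: [-0.0, 0.736, 0.677, 0.0]
contact_force: [-2.6, 4.0, 5.6]
finger_gap: 0.114
t: 24.15
ee_pos: [561.4, 254.0, 292.0]
eef_rot: [-0.0, 0.736, 0.677, 0.0]
contact_force: [-2.8, 3.6, 4.3]
finger_gap: 0.114
[561.35253272 253.98382661 292.0237896 ] x 117.646585638014 theta 58.98795255237205 bar z off 11.442133319442405
```

View pics/d11.png

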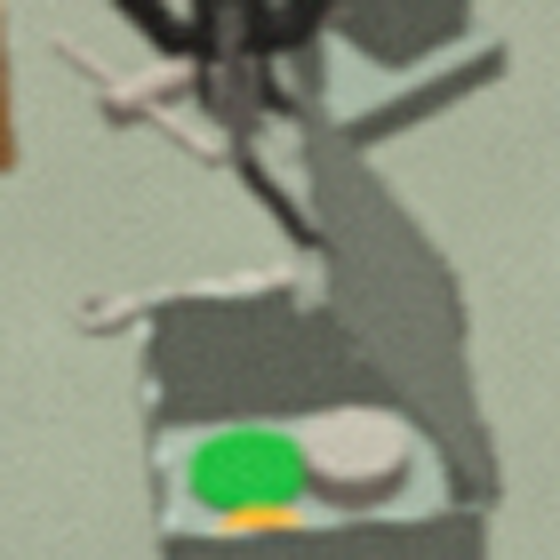

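View pics/s11.png

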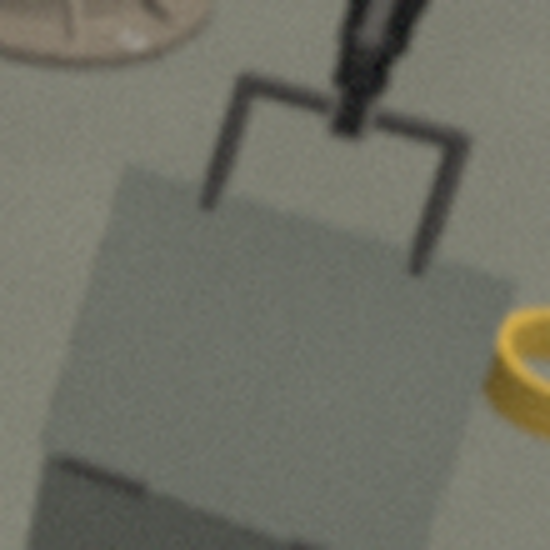

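The hatch stands steeper, with its bar's near end at side crop (243,155) and scene crop (246,82). I'll check the angle.

Run:
```python
from h import *
np.set_printoptions(precision=1,suppress=True)
s=lambda *c:uc(c,(340,165),5);d=lambda *c:uc(c,(200,75),8)
print("bar R side",onhy("side",d(243,155),-55),"plate low corner",onhy("side",d(328,308),-103))
X,e=tri("scene",s(246,82),"side",d(243,155));r=X-H;print(X,e,-r@HX,r@HY,r[2],np.degrees(np.arctan2(r[2],-r@HX))-.975)
```

```text
bar R side [119.4 210.6 242.1  60.4] plate low corner [ 83.8 149.8 171.7  60.8]
[556.6 199.5 307.5] [ 1.2 -1.1  0.4  0.6] 117.84464356783592 -54.897276071743384 207.4809487657247 59.429371899461714
```

```bash
python3 -m inch '0 0 -0.002 0.0012 0;0 0 -0.0035 0.0021 0;0 0 -0.0035 0.0022 0;0 0 -0.0035 0.0022 0;0 0 -0.0034 0.0023 0;0 0 -0.0034 0.0023 0;0 0 -0.0033 0.0024 0;0 0 0 0 0';python3 -m inch '0 0 -0.0033 0.0024 0;0 0 -0.0033 0.0025 0;0 0 -0.0032 0.0026 0;0 0 -0.0032 0.0026 0;0 0 -0.001 0.0009 0;0 0 0 0 0;0 0 0 0 0;0 0 0 0 0';python3 - <<'E'
from h import *
def th():
    E=get_state()["ee_pos"];r=E-H;x=-r@HX;a=np.degrees(np.arccos(x/235.03));print(E,"x",x,"theta",a-.975,"bar z off",100+235.03*np.sin(np.radians(a))-E[2])
th()
im=capture("side");a=cv2.resize(im[75:145,200:270,::-1],None,fx=8,fy=8,interpolation=cv2.INTER_CUBIC)
cv2.imwrite("pics/d12.png",a)
im=capture("scene");cv2.imwrite("pics/s12f.png",im[:,:,::-1]);b=cv2.resize(im[165:275,340:450,::-1],None,fx=5,fy=5,interpolation=cv2.INTER_CUBIC)
cv2.imwrite("pics/s12.png",b)
E
```

```text
t: 25.05
ee_pos: [538.6, 255.7, 276.7]
eef_rot: [-0.0, 0.736, 0.677, -0.0]
contact_force: [0.2, 5.3, 1.4]
finger_gap: 0.117
t: 25.85
ee_pos: [525.1, 256.7, 266.1]
eef_rot: [-0.0, 0.736, 0.677, -0.0]
contact_force: [-2.7, 3.9, 4.5]
finger_gap: 0.115
[525.06224695 256.69460237 266.11313161] x 154.03642813051488 theta 48.0757339826223 bar z off 11.402726016904353
```

View pics/d12.png

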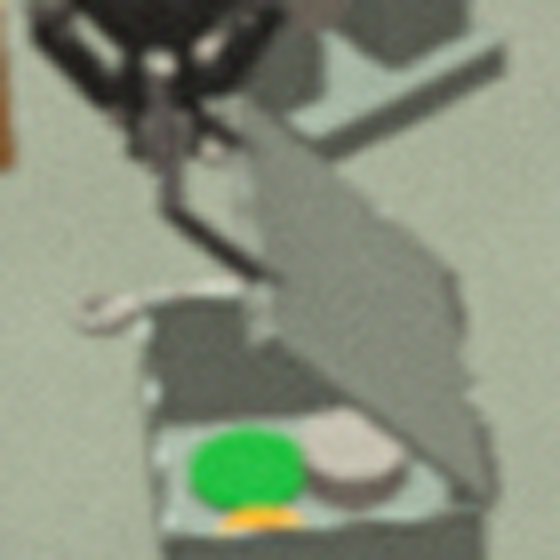

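View pics/s12.png

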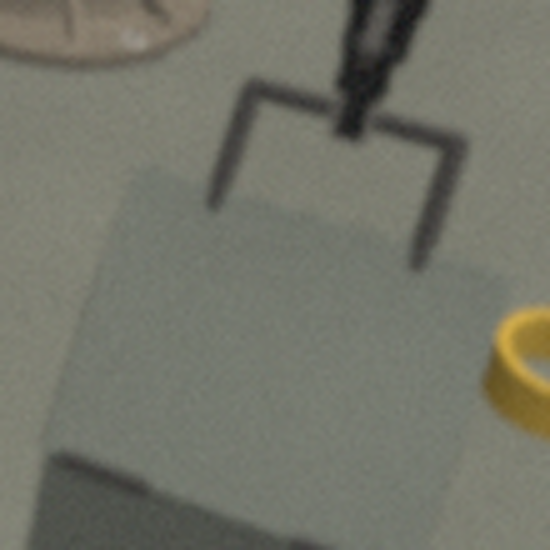

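View pics/s12f.png

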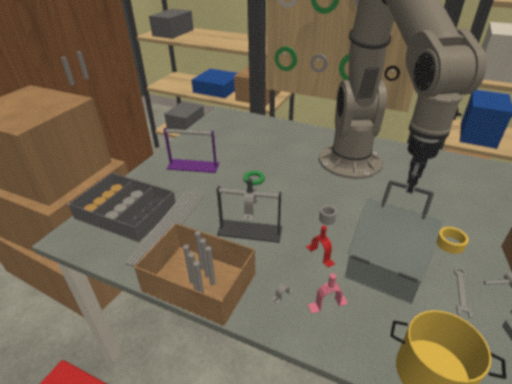

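The saddle is still on the rail and the bystanders are unmoved. One more angle check from the bar end at side (168,209) and scene (253,87), plus a rest period.

```bash
python3 -m inch '0 0 0 0 0;0 0 0 0 0;0 0 0 0 0;0 0 0 0 0;0 0 0 0 0;0 0 0 0 0;0 0 0 0 0;0 0 0 0 0'
python3 - <<'E'
from h import *
np.set_printoptions(precision=2,suppress=True)
s=lambda *c:uc(c,(340,165),5);d=lambda *c:uc(c,(200,75),8)
print("bar R side",onhy("side",d(168,209),-55),"plate low corner",onhy("side",d(279,343),-103))
X,e=tri("scene",s(253,87),"side",d(168,209));r=X-H;print(X,e,-r@HX,r@HY,r[2],np.degrees(np.arctan2(r[2],-r@HX))-.975)
S=get_state();print(S["ee_pos"],S["qd"])
im=capture("side");cv2.imwrite("pics/d13.png",im[:,:,::-1])
E
```

```text
t: 26.75
ee_pos: [525.0, 256.7, 266.1]
eef_rot: [-0.0, 0.736, 0.677, -0.0]
contact_force: [-2.7, 2.4, 4.7]
finger_gap: 0.117
bar R side [158.  181.3 240.5  48.9] plate low corner [108.9 130.1 169.6  50.1]
[517.77 202.45 279.01] [ 1.  -0.9  0.3  0.5] 156.76643013618184 -55.16309021352803 179.00841811476374 47.81478063316805
[525.01 256.72 266.06] [-0.  0.  0. -0.  0. -0. -0.]
```

View pics/d13.png

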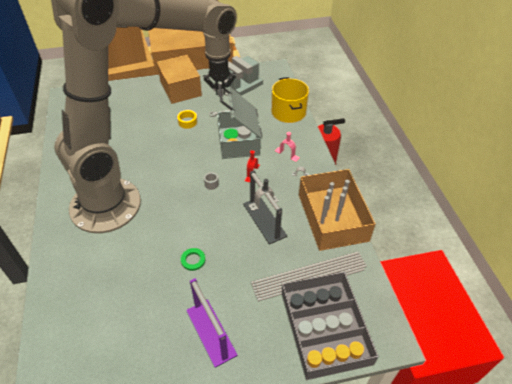

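The arm is at rest with the hatch held at about 48°, and the saddle hangs on the rail at side (266,200). Handing in.

```bash
python3 -c "from bench import close_job;print(close_job())"
```

```text
the job is handed in; nothing more can be done
None
```

The job is done and handed in at about 27 s of the 61 s allowed.

- **Saddle:** I took the steel saddle off the hatch by its stud, lowered it astride the grey rail until the bar bore its weight, and let go. The last pictures show it hanging upright near the middle of the bar.
- **Hatch:** I raised it by the loop handle to about 59°, roughly 4° past balance, and held it there. I then eased it back and left it gripped at rest. Tool x gives 48.1° and the two-view fix on the bar end 47.8°, against a target of 48°.
- **Disagreements:** The bar seems to have slid about 6 mm toward the fingertips in the grasp early in the lift. Going by tool height the hatch would then read about 2° too high, so I used tool x and the pictures, and raised the grip to 50 N. A cruder single-view reading of the plate corner gave 50.1°. The wrist read up to about 32 N during the lift because I was pushing slightly in toward the hinge. I corrected that, and it is about 6 N at rest.
- **Bystanders:** The small saddle, coupling and green ring on the bench look unmoved in the final pictures; I took that ring for the gaskets. The opened bin also shows a green disc inside, and I touched nothing in there.

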